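# Turn the eccentric cam to its low point and push the follower slide home

## Task

The open phone lying in the grey clamping fixture has to be seated against the fence at the far end of its nest. First push the upright post of the cam lever round until the cam's low point faces the roller, so that the lever points straight towards the fence end, parallel to the slide's travel; only then push the upright plate of the follower slide forward until the jaw has driven the phone right up against the fence. Work with the fingertips, let only the jaw touch the phone, do not lift it, leave the things lying around where they are, and withdraw clear at the end.

Things in the scene. Friction and masses are not known exactly. Their poses are not given: they have to be found in the camera images.
- fixture: clamping fixture fixed to the bench: grey metal base plate 320 x 215 x 12 mm. Origin on the bench surface; own +x runs from push plate to fence (the slide's travel, 'forward'). In its frame the plate spans x -135..185, y -150..65 mm; slide and phone lie along y = 0, the cam's axis at x 0, y -100 mm. Nest rails beside the phone at y +-42 mm, 21 mm high over the bench
- cam (a joint): cam angle, rad. 0: low point faces the roller, lever along fixture +x; grows clockwise from above (1.57: lever along fixture -y). Bring it to 0 within 0.3. Range -0.8 to 2.9; stays where left, no spring; about 5 N at the post turns it. Disc 60 mm across, offset 14 mm towards the lever: rim 44 mm from the axis on the high side, 16 mm on the low side; it blocks the roller unless low
- cam_axis (a point): point on the cam's axis, 55 mm above the bench
- lever_post (a point): centre of the upright black post at the end of the cam lever, 55 mm above the bench, 72 mm from the cam's axis. Post 14 mm in diameter (17 mm at its cap), from 38 mm to 75 mm above the bench; the steel lever bar under it is 14 mm wide with its top 35 mm above the bench
- slide (a joint): advance of the follower slide, m: 0 fully back, grows forward (fixture +x). At about 0.032 the phone meets the fence; the cam's low point lets it go to 0.034, its high point to 0.006. 3 to 6 N moves it; stays where left. Keep it under 0.012 until the cam is low. Its side arm carries the roller to the cam's -x side, 27 mm high over the bench
- push_plate (a point): centre of the rear face (facing the fixture's -x) of the slide's upright push plate, 55 mm above the bench; plate 56 mm wide across y, 8 mm thick, from 15 to 75 mm above the bench. It is pushed on this face along fixture +x
- phone: loose phone with its back off, 146 x 72 x 11 mm, lying on the base plate between the nest rails, long side along the fixture's x; origin at the centre of its underside, x along its length towards the fence
- phone_front (a point): middle of the phone's end that faces the fence, 4 mm above its underside
- fence_face (a point): middle of the fence's face that the phone has to meet, 16 mm above the bench (axes as the fixture's); the fence is 93 mm wide and 32 mm high
- screw_jar: bystander: jar of standoffs, 46 mm wide, 58 mm high, beside the fixture; origin at its underside
- kapton_roll: bystander: tape roll 54 mm across, 13 mm high, beside the nest; origin at its underside
- side_cutter: bystander: side cutter 47 x 109 x 10 mm lying on the bench to the cam's side; origin at its underside
- driver_c: bystander: screwdriver 151 mm long lying at the right; origin at its underside
- usb_stick: bystander: memory stick 16 x 72 x 9 mm at the right; origin at its underside
- solder_reel: bystander: wire reel 62 mm across, 40 mm high, at the right; origin at its underside

How it is judged:
On the way, in this order (a step that is already met when the one before it is completed fails the run):
1. the cam stands with its low point to the roller (within 0.35 rad) while the slide is still back (value of joint cam between -0.35 and 0.35 rad and value of joint slide below 0.012 m), for 0.2 s.
2. the slide is pushed forward and the phone is against the fence (value of joint cam between -0.4 and 0.4 rad and value of joint slide above 0.029 m and x of phone_front in the frame of fence_face above -0.003 m and angle between phone's own z axis and vertical below 0.1 rad), for 0.2 s.
At the end, for the whole second after the job is handed in: the cam's low point faces the roller (within 0.4 rad), the slide is forward by at least 29 mm, the phone lies flat in the nest with its end within 3 mm of the fence, and all is at rest (all of step 2 and linear speed of phone below 0.01 m/s and velocity of joint slide below 0.005 m/s); the robot touches nothing.
It fails at once if the slide is pushed forward (over 14 mm) while the cam is not at its low point (value of joint slide above 0.014 m and (value of joint cam above 0.5 rad or value of joint cam below -0.5 rad)).
It fails at once if the robot touches the phone (contact force between any of the fingers, the arm and phone above 0.5 N).
It fails at once if the phone is lifted off the base plate (height (world z) of phone above 0.022 m).
It fails at once if a bystander is moved by more than 15 mm (distance of any of screw_jar, kapton_roll, side_cutter, driver_c, usb_stick, solder_reel from where it was at the start of the episode above 0.015 m).
It also fails if it takes over 48 s, if anything falls off the work surface, if the arm or the gripper's body presses on something with over 40 N, if the wrist force passes 120 N, or if a joint passes its speed limit or range.

## Robot

A 6-joint arm with a two-finger parallel gripper is mounted at the origin on a cart in front of the work surface, level with it; the furniture and walls round the work are solid. World frame = base frame: x ahead of the robot, y to its left, z up, the work surface at z = 0. Lengths are in m, angles in rad, forces in N, time in s.
With the tool pointing down it reaches from about 0.425 to 0.95 m from the base axis. Payload 14.7 kg.
Tool frame: the origin (TCP) lies on the centre line of the jaws, within the pads' length; the fingertips stand 22 mm ahead of it and the grasp point (between the pads) lies 3 mm ahead of it; z points along the fingers, y is the line along which they close (so a half turn about z gives the same grasp; the last joint's range is limited). The gripper opens to 85 mm and grips with 20 to 120 N. Pads are 22 mm wide; open, the fingers measure 114 mm over their backs; the gripper's body (76 mm by 85 mm) begins 54 mm behind the grasp point. The pads swing forward as they close: fully open they stand 13 mm farther back than shut.
Start: joints at [-1.311, 0.48, 1.596, -0, 1.065, -0.047], TCP at [0.196, -0.62, 0.223] pointing down, gripper open.
Joint ranges: [-2.75, 2.75], [-0.82, 2.05], [0.23, 2.67], [-1.56, 4.7], [0.09, 2.69], [-2.92, 2.92]. Speed limits (rad/s): [1.89, 1.89, 2.39, 3.01, 3.01, 3.01].

## Interface

Orientations are given as a unit quaternion [w, x, y, z].
In Python, from plant import arm gives the robot as it stands. The module is installed in compiled form; this text tells all that it offers. Calls block until the motion is done:
- arm.move_ptp(position, orientation): joint-space move of the TCP to a pose.
- arm.line_to(position, orientation=None, speed=0.15, contact_N=None): straight line of the TCP; orientation=None keeps the orientation; speed is the mean speed in m/s. With contact_N (N) it stops when the force on the tool has changed by that much, and returns True; else False.
- arm.move_j(angles): joint-space move.
- arm.set_gripper(opening, effort=None): opening from 0.0 (shut) to 1.0 (fully open); effort is the grip in N (None keeps the last); returns when the fingers have stopped.
- arm.hold(seconds).
- arm.solve_ik(position, orientation): joint angles nearest the present ones, or None.
- arm.read_state(): the state.
- arm.snapshot(name): name is "side" or "top"; returns the picture (480x640x3 uint8, red, green, blue); there is no depth.
- arm.calibration(name): a dict with "fx", "fy", "cx", "cy" (pixels), "k1" (the pictures are not rectified: a ray, as slopes to the right and down, at radius r is drawn at 1 + k1 r^2 times it, then the intrinsics apply), "position" and "attitude" of the camera in the world. Camera axes: x right, y down, z forward; pixel columns grow to the right and rows downward; lengths in m; the calibration is good to about 2 mm. A picture is of the moment at which its call begins. calibration takes no time and is no camera call.
A pose or a line that the arm cannot do raises arm.MotionError and nothing moves.
- arm.finish_job(): hands the job in; it is judged then, once.
Trained networks look in the newest picture that a camera, given by its name, has taken for a name from the list of things; names that differ only in an ending like _2 or _b are one class to them, and where a whole thing is asked for, a point or a joint stands for the part that bears it (a point fixed in the world has none). Each returns a list of dicts, best first, with "score" (0 to 1); they miss things now and then, are a little off and sometimes report something else, mostly with a low value. They report only what shows in the picture. A call takes as long as a camera call.
- arm.look_for(camera, thing): "extent" ([centre column, centre row, width, height] in pixels, round what is visible of it).
- arm.regions_of(camera, thing): "region" (480x640 bool, what is visible of it) and "extent" ([centre column, centre row, width, height] in pixels, round what is visible of it).
- arm.spot_point(camera, thing): "position" ([row, column] in pixels: a listed point, or the origin of a listed thing).
The state is a dict: "time_s": time; "q": joint angles; "dq": joint speeds; "joint_efforts": joint torques, N m; "ee_pos": TCP position; "eef_rot": TCP orientation; "wrist_force": force on the tool from outside, world axes, zero at the start; "moment": the same for the moment, N m; "finger_gap": opening from 0.0 (shut) to 1.0 (fully open); "grasp_force": force on a finger pad.
Only numpy, scipy, OpenCV 4.12 (cv2) and the standard library are available. Lean on these libraries where they do the work, as an engineer would, in place of code of your own. Each camera call takes 0.05 s, during which the arm holds its last target. There are 200 camera calls.

## Working session

There is one attempt and no reset: what is moved stays moved. The work goes in short steps, each a Python script; the robot and the scene stay as the last script left them, time stands still between calls to the robot, and variables do not carry over. Pictures are saved under pics/ and viewed, at most 10 in all, crops included, and the job is handed in when it is done.

```bash
mkdir -p pics
cat > h.py <<'E'
import numpy as np, cv2
from plant import arm
from scipy.spatial.transform import Rotation as R
def rot(a):
    a=np.array(a,float)
    return a if a.shape==(3,3) else R.from_quat(a[[1,2,3,0]]).as_matrix()
def ray(cam,row,col):
    c=arm.calibration(cam)
    d=np.array([(col-c['cx'])/c['fx'],(row-c['cy'])/c['fy']]);u=d.copy()
    for _ in range(20): u=d/(1+c['k1']*(u@u))
    return np.array(c['position']),rot(c['attitude'])@np.array([u[0],u[1],1])
def atz(cam,rc,z):
    o,d=ray(cam,*rc); return o+d*(z-o[2])/d[2]
def proj(cam,p):
    c=arm.calibration(cam);v=rot(c['attitude']).T@(np.array(p)-c['position']);u=v[:2]/v[2];u=u*(1+c['k1']*(u@u))
    return u[0]*c['fx']+c['cx'],u[1]*c['fy']+c['cy']
def save(cam,n): cv2.imwrite('pics/'+n,cv2.cvtColor(arm.snapshot(cam),cv2.COLOR_RGB2BGR))
E
python3 - <<'E'
from h import *
np.set_printoptions(precision=4,suppress=True)
for c in('top','side'):
    save(c,c+'1.png'); print(arm.calibration(c))
    for t,z in(('fixture',0),('cam_axis',.055),('lever_post',.055),('push_plate',.055),('phone_front',.016),('fence_face',.016),('phone',.012),('screw_jar',0),('kapton_roll',.012),('side_cutter',0),('driver_c',0),('usb_stick',0),('solder_reel',0)):
        for r in arm.spot_point(c,t)[:2]: print(c,t,round(r['score'],2),np.array(r['position']),atz(c,r['position'],z))
print(arm.read_state())
E
```

```text
{'fx': 574.9961807779592, 'fy': 574.9961807779592, 'cx': 319.2994572139284, 'cy': 233.94004356477876, 'k1': 0.01275804833772358, 'position': array([ 0.5073, -0.0523,  1.3826]), 'attitude': array([ 0.025 , -0.7025,  0.7109, -0.0228])}
top fixture 0.84 [247.2 278.9] [0.5702 0.049  0.    ]
top cam_axis 0.7 [244.7 321.3] [ 0.5723 -0.0531  0.055 ]
top lever_post 0.78 [248.3 348.8] [ 0.5632 -0.1165  0.055 ]
top push_plate 0.88 [281.4 278.7] [0.4889 0.0459 0.055 ]
top push_plate 0.21 [184.8 273.1] [0.7132 0.0574 0.055 ]
top phone_front 0.59 [182.6 272.4] [0.7246 0.0623 0.016 ]
top fence_face 0.94 [181.1 270.9] [0.7282 0.0658 0.016 ]
top phone 0.76 [212.  278.6] [0.654  0.0482 0.012 ]
top screw_jar 0.86 [259.1 231.3] [0.5429 0.1636 0.    ]
top kapton_roll 0.52 [221.4 228.1] [0.6329 0.1692 0.012 ]
top side_cutter 0.9 [206.3 373.4] [ 0.6663 -0.1802  0.    ]
top driver_c 0.82 [312.9 446.8] [ 0.4086 -0.3503  0.    ]
top driver_c 0.66 [210.9 461.1] [ 0.6525 -0.3914  0.    ]
top usb_stick 0.65 [254.5 444.3] [ 0.5479 -0.3481  0.    ]
top solder_reel 0.8 [211.8 461.2] [ 0.6503 -0.3916  0.    ]
top s
[... 1068 characters left out ...]
71.5] [ 0.4103 -0.3414  0.    ]
side usb_stick 0.63 [369.5 366.5] [ 0.5557 -0.3388  0.    ]
side solder_reel 0.79 [375.  441.8] [ 0.6507 -0.391   0.    ]
side solder_reel 0.6 [260.9 292.2] [0.5652 0.0654 0.    ]
{'time_s': 1.4, 'q': array([-1.3106,  0.4802,  1.5963, -0.    ,  1.0651, -0.0466]), 'dq': array([ 0.0003, -0.0005,  0.0008, -0.001 ,  0.0011, -0.0004]), 'joint_efforts': array([ -0.0028, -95.0481, -43.0645,  -0.0005,   0.0012,   0.    ]), 'ee_pos': array([ 0.1963, -0.6196,  0.2226]), 'eef_rot': array([ 0.    ,  0.9883,  0.1528, -0.    ]), 'wrist_force': array([0.0418, 0.6607, 0.2661]), 'moment': array([ 0.013 ,  0.0355, -0.0444]), 'grasp_force': 0.0, 'finger_gap': 0.9963013584859511}
```

```bash
python3 -c "
import cv2
a=cv2.imread('pics/top1.png')[150:320,200:420];cv2.imwrite('pics/c1.png',cv2.resize(a,None,fx=3.5,fy=3.5,interpolation=2)[:600,:800])
a=cv2.imread('pics/side1.png')[200:350,220:420];cv2.imwrite('pics/c2.png',cv2.resize(a,None,fx=4,fy=4,interpolation=2))"
```

```text
(no output)
```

View pics/c1.png

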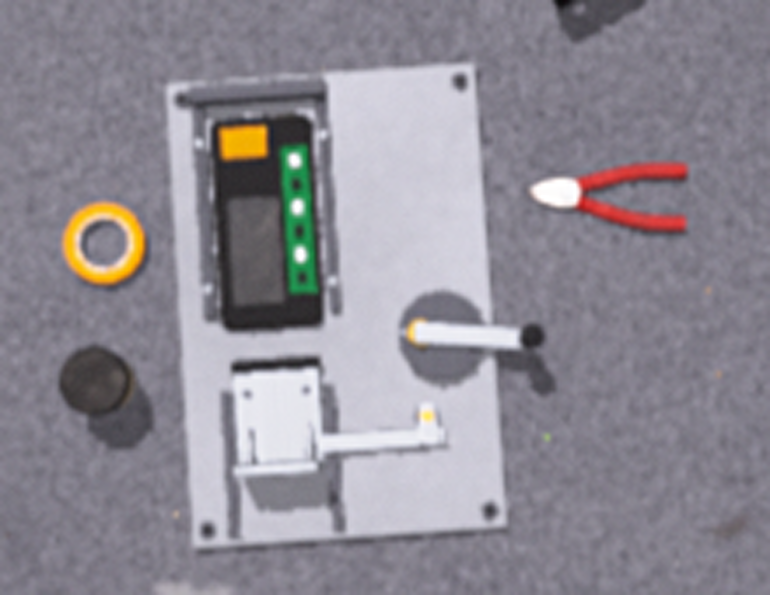

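View pics/c2.png

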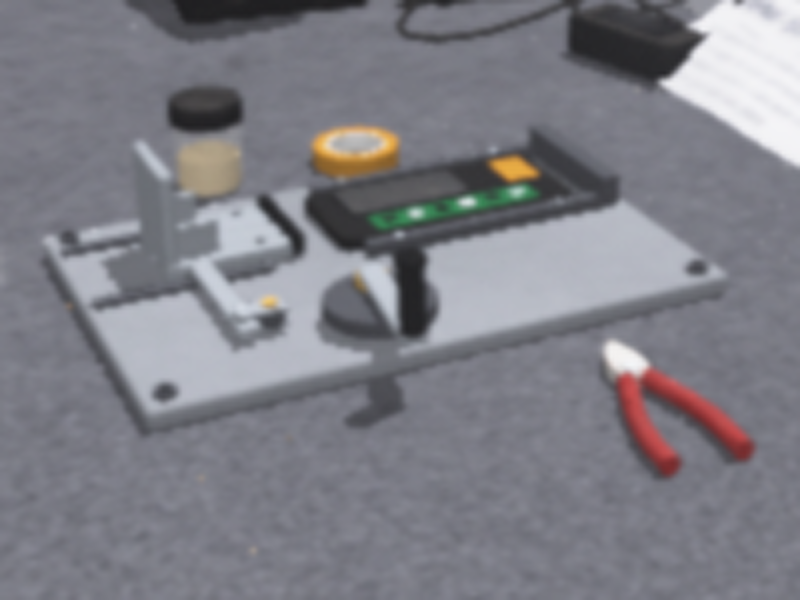

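The top crop shows the fixture with its fence towards world +x. The lever points along about -y (cam about 1.5 rad), with the post cap at full-picture (352, 246), the axis at (319, 245) and the push plate at about (280, 284). I'll fit the fixture pose from the plate corners and triangulate the points.

```bash
cat > fit.py <<'E'
from h import *
np.set_printoptions(precision=4,suppress=True)
px=np.array([(168,85),(475,65),(505,525),(195,547)])/3.5+[200,150]
W=np.array([atz('top',(y,x),.012)[:2] for x,y in px]); F=np.array([(.185,.065),(.185,-.15),(-.135,-.15),(-.135,.065)])
a,b=W-W.mean(0),F-F.mean(0)
yaw=np.arctan2((b[:,0]*a[:,1]-b[:,1]*a[:,0]).sum(),(a*b).sum())
Rm=np.array([[np.cos(yaw),-np.sin(yaw)],[np.sin(yaw),np.cos(yaw)]]); t=W.mean(0)-Rm@F.mean(0)
w=lambda x,y:t+Rm@[x,y]
E
python3 - <<'E'
from fit import *
print('yaw',yaw,'t',t,'resid',(W-(F@Rm.T+t)).round(4).tolist())
print('cam axis',w(0,-.1))
def tri(p,q):
    o1,d1=ray('top',*p);o2,d2=ray('side',*q)
    s=np.linalg.lstsq(np.c_[d1,-d2],o2-o1,rcond=None)[0]; A=o1+d1*s[0];B=o2+d2*s[1]
    return (A+B)/2,np.linalg.norm(A-B)
for n,p,q in(('axis',(244.7,321.3),(258.6,313)),('post',(248.3,348.8),(271,322.9)),('plate',(281.4,278.7),(252,256.3)),('fence',(181.1,270.9),(241.4,358))):
    m,e=tri(p,q);print(n,m,e,'fix',Rm.T@(m[:2]-t))
print('postcap top px', atz('top',(150+335/3.5,200+531/3.5),.075), 'fix',Rm.T@(atz('top',(150+335/3.5,200+531/3.5),.075)[:2]-t))
for x,y in((235,470),(322,462)):
    print('plate top edge',Rm.T@(atz('top',(150+y/3.5,200+x/3.5),.075)[:2]-t))
E
```

```text
yaw 0.05358054825230967 t [0.5668 0.0484] resid [[-0.002, -0.002], [-0.0022, 0.0015], [0.0025, 0.0026], [0.0017, -0.0021]]
cam axis [ 0.5722 -0.0515]
axis [ 0.5737 -0.0536  0.0552] 0.003010236459671682 fix [ 0.0014 -0.1022]
post [ 0.5674 -0.1178  0.058 ] 0.009110740319825393 fix [-0.0083 -0.166 ]
plate [0.4851 0.0475 0.0447] 0.007538177685327731 fix [-0.0817  0.0035]
fence [0.729  0.0649 0.0203] 0.0031567422185411155 fix [0.1629 0.0078]
postcap top px [ 0.5681 -0.1223  0.075 ] fix [-0.0078 -0.1705]
plate top edge [-0.0825  0.0268]
plate top edge [-0.0811 -0.0297]
```

```bash
cat >> fit.py <<'E'
ax=w(0.0007,-.101)
def quat(psi): return np.array([0,np.cos(psi/2),np.sin(psi/2),0])
def pose(th,back,z=.069):
    d=Rm@[np.cos(th),-np.sin(th)]; tg=Rm@[np.sin(th),np.cos(th)]
    p=ax+.072*d-back*tg
    return [*p,z],quat(np.arctan2(tg[1],tg[0]))
E
python3 - <<'E'
from fit import *
p,q=pose(1.68,.05)
for a in(pose(1.68,.05,.2),pose(1.68,.05),pose(.8,.018),pose(0,.018)): print(arm.solve_ik(*a))
arm.set_gripper(0.0)
arm.move_ptp([*p[:2],.2],q)
arm.line_to(p,speed=.2)
c=arm.line_to(pose(1.68,.015)[0],speed=.05,contact_N=3)
s=arm.read_state();print(c,s['time_s'],s['ee_pos'],s['wrist_force'],'expected',pose(1.68,.018)[0])
for th in np.arange(1.5,0.85,-.2):
    arm.line_to(*pose(th,.018),speed=.08)
    s=arm.read_state();print(th,s['time_s'],s['wrist_force'])
save('top','top2.png')
r=arm.spot_point('top','lever_post')[0];m=atz('top',r['position'],.055)[:2];f=Rm.T@(m-ax);print(r,f,np.arctan2(-f[1],f[0]))
a=cv2.imread('pics/top2.png')[150:320,200:420];cv2.imwrite('pics/c3.png',cv2.resize(a,None,fx=3.5,fy=3.5,interpolation=2))
E
```

```text
[-0.2869  0.344   1.8889 -0.      0.9087  1.3395]
[-0.2869  0.5322  1.9964 -0.      0.613   1.3395]
[-0.2331  0.6255  1.782  -0.      0.7341  0.5133]
[-0.1494  0.6527  1.7201 -0.      0.7688 -0.203 ]
False 5.9583 [ 0.5535 -0.1234  0.0688] [-0.0943 -0.3158 -0.246 ] expected [np.float64(0.5509459790646197), np.float64(-0.12333012119478098), 0.069]
1.5 6.2917 [ 0.1364 -0.4824 -0.5837]
1.3 6.6417 [ 0.1075  0.1206 -0.308 ]
1.1 6.9917 [-0.523  -0.2478 -1.026 ]
0.9000000000000001 7.3417 [-0.2626 -0.0611  0.9569]
{'position': [248.7, 349.5], 'score': 0.65} [-0.0142 -0.065 ] 1.7856828759018726
```

View pics/c3.png

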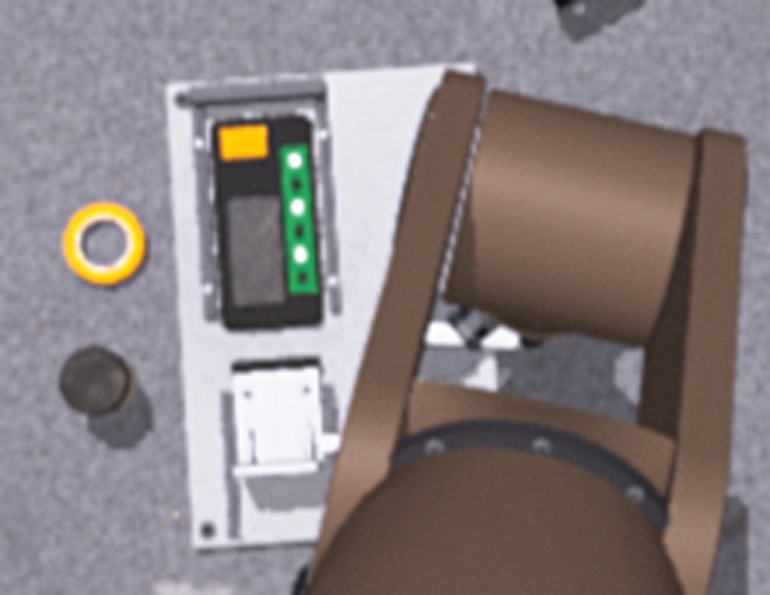

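The top view suggests the lever hasn't moved: it still runs along row 335 of the crop, with the post near (530, 340). The arm hides the rest, so I'll check from the side.

Run:
```python
from fit import *
s=arm.read_state();print(s['ee_pos'],s['eef_rot'],s['finger_gap'],s['wrist_force'], Rm.T@(s['ee_pos'][:2]-ax))
save('side','side2.png')
print([proj('side',s['ee_pos']+[0,0,-.022])])
a=cv2.imread('pics/side2.png')[180:330,220:420];cv2.imwrite('pics/c4.png',cv2.resize(a,None,fx=4,fy=4,interpolation=2))
```

```text
[ 0.6062 -0.1183  0.0689] [-0.0002  0.9361  0.3518 -0.0004] 0.00037136048793187795 [0.5687 0.4613 0.8189] [ 0.0297 -0.0676]
[(np.float64(339.71346644913694), np.float64(272.8590812342804))]
```

View pics/c4.png

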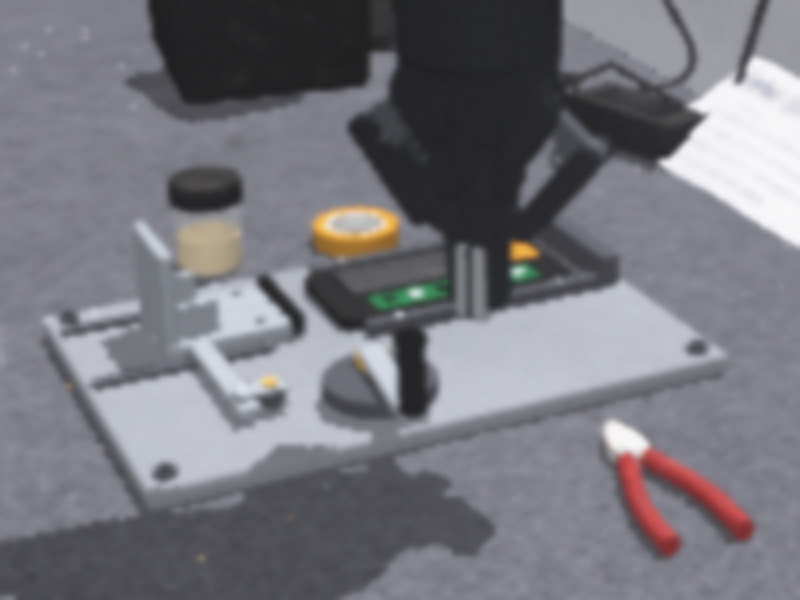

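The side view shows the lever and post untouched, with the post top at about crop (408, 330). The shut fingertips end at about crop (470, 318), full picture (337.5, 259.5), which is roughly 13 px above the predicted tip. The tips therefore passed over the post, so I'll work out their real height before going again.

Run:
```python
from fit import *
s=arm.read_state()
for z in(.047,.057,.067,.077,.087): print(z,proj('side',[*s['ee_pos'][:2],z]))
# post top & bottom as a check
pp=w(-.008,-.171)
for z in(.038,.075): print('post',z,proj('side',[*pp,z]),'seen rows: top 262.5 bottom 283 col 322')
```

```text
0.047 (np.float64(339.797969750281), np.float64(272.7940643156044))
0.057 (np.float64(339.75272062431895), np.float64(268.10800313756306))
0.067 (np.float64(339.70707430687503), np.float64(263.37736765877526))
0.077 (np.float64(339.661025316933), np.float64(258.6014909356876))
0.087 (np.float64(339.61456806712374), np.float64(253.77969212967403))
post 0.038 (np.float64(321.9855771984546), np.float64(281.72441486445183)) seen rows: top 262.5 bottom 283 col 322
post 0.075 (np.float64(321.49219016719945), np.float64(264.05048524251515)) seen rows: top 262.5 bottom 283 col 322
```

Run:
```python
from fit import *
s=arm.read_state();p=s['ee_pos']
c=arm.line_to([p[0],p[1],.03],speed=.06)
save('side','side3.png');print(arm.read_state()['ee_pos'])
c=arm.line_to([p[0],p[1],-.01],speed=.03,contact_N=4)
s=arm.read_state();print(c,s['ee_pos'],s['wrist_force'],s['time_s'])
arm.line_to([p[0],p[1],s['ee_pos'][2]+.004],speed=.05)
a=cv2.imread('pics/side3.png')[180:330,220:420];cv2.imwrite('pics/c5.png',cv2.resize(a,None,fx=4,fy=4,interpolation=2))
```

```text
[ 0.6066 -0.1185  0.0303]
True [ 0.6062 -0.1184 -0.0086] [-0.6654  0.5682  8.5527] 9.5333
```

View pics/c5.png

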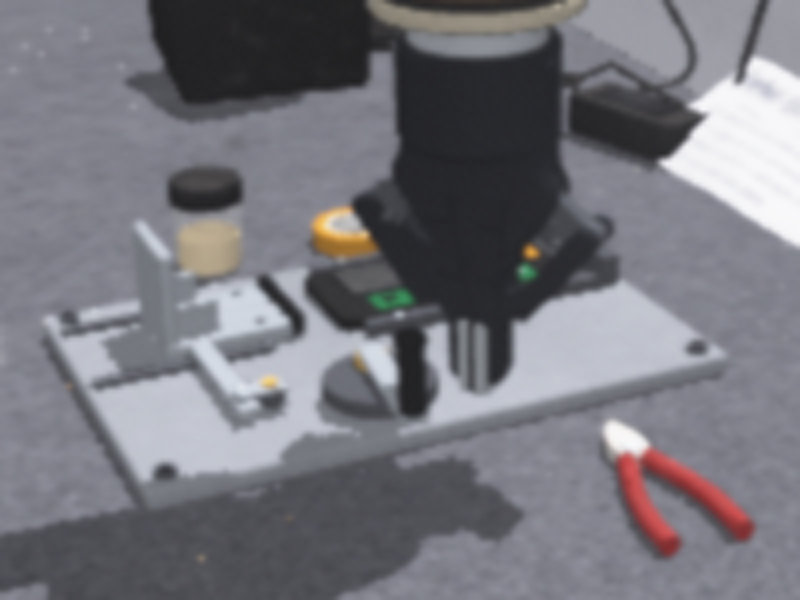

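The probe touched the bench at TCP z -0.0086, and the picture agrees (tip at crop (478, 390), so z about 0.037 with the TCP at 0.030). The shut fingertips are really about 8.6 mm above the reported TCP rather than 22 mm below it. I'll correct for that and push again with the TCP at z = 0.036 (tip at about 45 mm).

Run:
```python
from fit import *
Z=.036
s=arm.read_state();p=s['ee_pos']
arm.line_to([p[0],p[1],.1],speed=.15)
p,q=pose(1.68,.045,Z)
arm.line_to([p[0],p[1],.1],q,speed=.12)
arm.line_to(p,speed=.15)
c=arm.line_to(pose(1.68,.012,Z)[0],speed=.04,contact_N=3)
s=arm.read_state();print(c,s['time_s'],s['ee_pos'],s['wrist_force'],'expected',pose(1.68,.018,Z)[0])
if c:
  for th in np.arange(1.5,-.01,-.15):
    arm.line_to(*pose(max(th,0),.018,Z),speed=.08)
    s=arm.read_state();print(round(th,2),s['time_s'],s['wrist_force'])
save('side','side4.png')
r=arm.spot_point('side','lever_post')[0];m=atz('side',r['position'],.055)[:2];f=Rm.T@(m-ax);print(r,f,np.arctan2(-f[1],f[0]))
a=cv2.imread('pics/side4.png')[180:330,220:420];cv2.imwrite('pics/c6.png',cv2.resize(a,None,fx=4,fy=4,interpolation=2))
```

```text
True 12.8083 [ 0.5519 -0.1234  0.0358] [-0.4122 -0.1638 -0.2429] expected [np.float64(0.5509459790646197), np.float64(-0.12333012119478098), 0.036]
1.5 13.1417 [ 0.1984 -0.1919  0.7685]
1.35 13.4417 [-0.2797 -0.046  -0.5254]
1.2 13.7417 [0.6506 0.108  0.4014]
1.05 14.0417 [ 0.9017  0.5553 -1.1224]
0.9 14.3417 [-0.989  -0.2459 -0.8916]
0.75 14.6417 [ 0.1142 -0.4449 -0.0336]
0.6 14.9417 [ 0.1542 -0.1881  0.1898]
0.45 15.2417 [ 1.4176 -0.5318 -0.1999]
0.3 15.5417 [-0.6228 -0.0936  0.189 ]
0.15 15.8417 [-0.9371 -0.3009 -0.2128]
0.0 16.1417 [ 0.1407  0.4814 -0.2355]
{'position': [251.4, 344.5], 'score': 0.72} [0.0746 0.0017] -0.023053153695012738
```

View pics/c6.png

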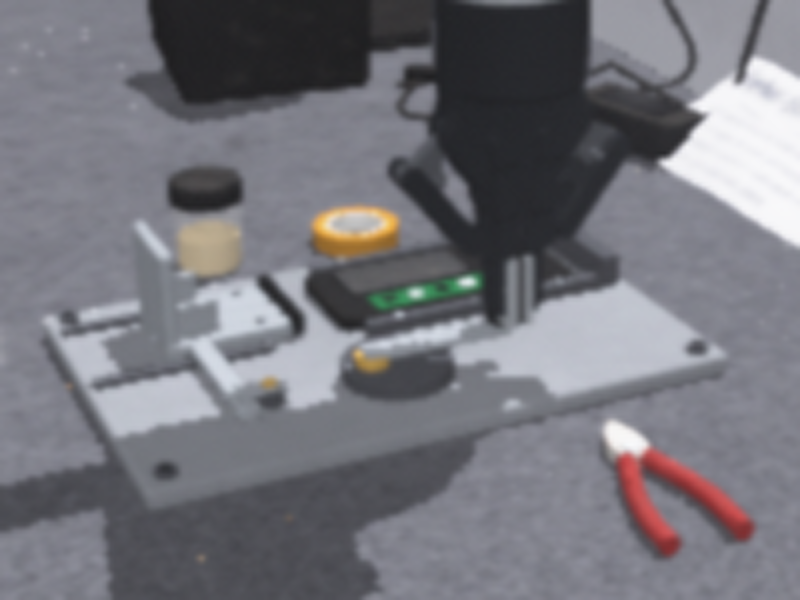

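The lever now lies parallel to the phone rails: pivot at crop (370, 358), post hidden behind the fingers at (510, 290). The measured cam angle is about -0.02. Next I'll withdraw and push the slide.

Run:
```python
from fit import *
Z=.036
p,_=pose(0,.032,Z);arm.line_to(p,speed=.08)
arm.line_to([*p[:2],.15],speed=.2)
q=quat(yaw); a=w(-.124,0)
arm.move_ptp([*a,.15],q)
save('top','top5.png')
r=arm.spot_point('top','lever_post')
if r: m=atz('top',r[0]['position'],.055)[:2];f=Rm.T@(m-ax);print(r[0],f,np.arctan2(-f[1],f[0]))
arm.line_to([*a,Z],speed=.15)
c=arm.line_to([*w(-.078,0),Z],speed=.03,contact_N=2.5)
s=arm.read_state();x0=(Rm.T@(s['ee_pos'][:2]-t));print('contact',c,x0,s['wrist_force'],s['time_s'])
if c:
  x=x0[0]+.0335
  c2=arm.line_to([*w(x,0),Z],speed=.02,contact_N=18)
  s=arm.read_state();print(c2,Rm.T@(s['ee_pos'][:2]-t)-x0,s['wrist_force'],s['time_s'])
save('side','side5.png')
b=cv2.imread('pics/side5.png')[180:330,220:420];cv2.imwrite('pics/c7.png',cv2.resize(b,None,fx=4,fy=4,interpolation=2))
```

```text
{'position': [215.8, 321.0], 'score': 0.94} [ 0.0663 -0.0043] 0.06540833300692794
contact True [-0.0939  0.    ] [ 0.2813 -0.0285 -0.1463] 20.8917
True [0.0273 0.    ] [-0.8155  0.3195  0.2148] 22.2417
```

View pics/c7.png

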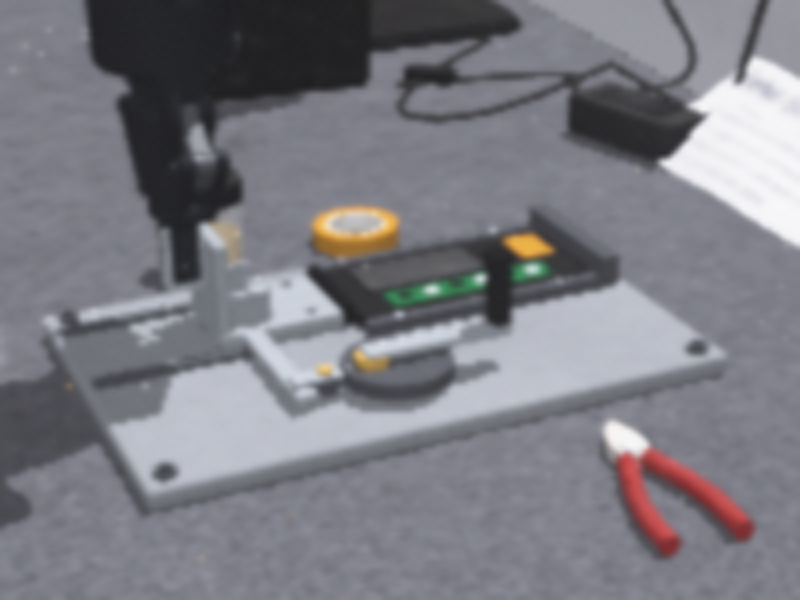

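The slide is forward: the plate has moved from about crop column 150 to 210, the roller is next to the cam and the jaw is on the phone. An 18 N spike stopped the push at 27 mm, perhaps on meeting the phone or the fence. I'll push on gently.

Run:
```python
from fit import *
Z=.036
for i in range(2):
  c2=arm.line_to([*w(-.0939+.036,0),Z],speed=.012,contact_N=22)
  s=arm.read_state();print(c2,Rm.T@(s['ee_pos'][:2]-t)[0]+.0939,s['wrist_force'],s['time_s'])
p=arm.read_state()['ee_pos']
p2=[*w(-.11,0),Z]
arm.line_to(p2,speed=.08);arm.line_to([*p2[:2],.2],speed=.2)
arm.move_ptp([.35,-.4,.25],quat(0))
save('top','top6.png');print(arm.read_state()['time_s'])
for n,z in(('phone_front',.016),('fence_face',.016),('push_plate',.055),('lever_post',.055)):
  for r in arm.spot_point('top',n)[:1]: print(n,r,Rm.T@(atz('top',r['position'],z)[:2]-t))
b=cv2.imread('pics/top6.png')[150:320,200:420];cv2.imwrite('pics/c8.png',cv2.resize(b,None,fx=3.5,fy=3.5,interpolation=2))
```

```text
Traceback (most recent call last):
ValueError: matmul: Input operand 1 does not have enough dimensions (has 0, gufunc core with signature (n?,k),(k,m?)->(n?,m?) requires 1)
```

Run:
```python
from fit import *
Z=.036
for i in range(2):
  s=arm.read_state();print((Rm.T@(s['ee_pos'][:2]-t))[0]+.0939,s['wrist_force'],s['time_s'])
  if i==0: print(arm.line_to([*w(-.0939+.036,0),Z],speed=.012,contact_N=22))
p2=[*w(-.11,0),Z]
arm.line_to(p2,speed=.08);arm.line_to([*p2[:2],.2],speed=.2)
arm.move_ptp([.35,-.4,.25],quat(0))
save('top','top6.png');print(arm.read_state()['time_s'])
for n,z in(('phone_front',.016),('fence_face',.016),('push_plate',.055),('lever_post',.055)):
  for r in arm.spot_point('top',n)[:1]: print(n,r,Rm.T@(atz('top',r['position'],z)[:2]-t))
b=cv2.imread('pics/top6.png')[150:320,200:420];cv2.imwrite('pics/c8.png',cv2.resize(b,None,fx=3.5,fy=3.5,interpolation=2))
```

```text
0.027067523559635417 [ 0.2194 -0.2014  0.7671] 22.775
True
0.02677669825353575 [ 0.5955  0.4489 -0.3808] 23.2333
26.6083
phone_front {'position': [180.5, 272.5], 'score': 0.69} [0.1633 0.0049]
fence_face {'position': [179.9, 269.4], 'score': 0.63} [0.1653 0.0122]
push_plate {'position': [270.2, 276.1], 'score': 0.79} [-0.0519  0.0062]
lever_post {'position': [213.6, 319.8], 'score': 0.92} [ 0.0723 -0.1029]
```

View pics/c8.png

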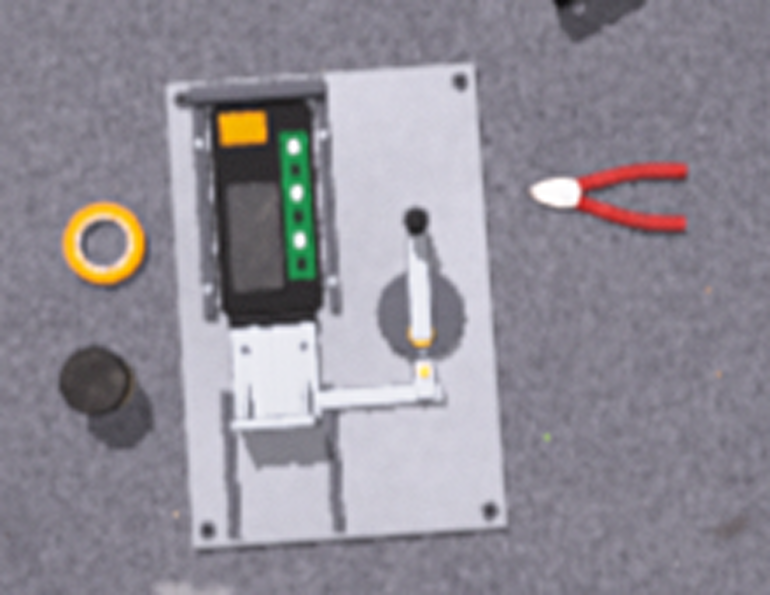

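The cam lever is straight, the roller sits at the cam's low side and the jaw is against the phone. The phone's front edge (crop row about 101) meets the fence, and a second push stopped at once at 22 N. I'll zoom in on that gap and measure how far the slide and phone have moved.

Run:
```python
import cv2,numpy as np
from fit import *
A=cv2.imread('pics/top1.png');B=cv2.imread('pics/top6.png')
def shift(y0,y1,x0,x1,z):
    T=B[y0:y1,x0:x1]
    S=A[y0-4:y1+20,x0-4:x1+6]
    u=lambda i:cv2.resize(i,None,fx=8,fy=8,interpolation=cv2.INTER_CUBIC)
    r=cv2.matchTemplate(u(S),u(T),cv2.TM_CCOEFF_NORMED);_,m,_,l=cv2.minMaxLoc(r)
    d=np.array(l)/8-4;a=atz('top',((y0+y1)/2,(x0+x1)/2),z);b=atz('top',((y0+y1)/2+d[1],(x0+x1)/2+d[0]),z)
    print(m,d,np.linalg.norm(a-b))
shift(182,233,264,290,.022)   # phone interior
shift(257,268,292,326,.03)  # roller arm
c=[cv2.resize(i[165:200,245:300],None,fx=7,fy=12,interpolation=cv2.INTER_NEAREST) for i in(A,B)]
cv2.imwrite('pics/c9.png',np.hstack(c))
```

```text
0.9924793839454651 [0.125 4.   ] 0.009570613799081768
0.8658133745193481 [ 1.25  12.625] 0.02973658612377837
```

View pics/c9.png

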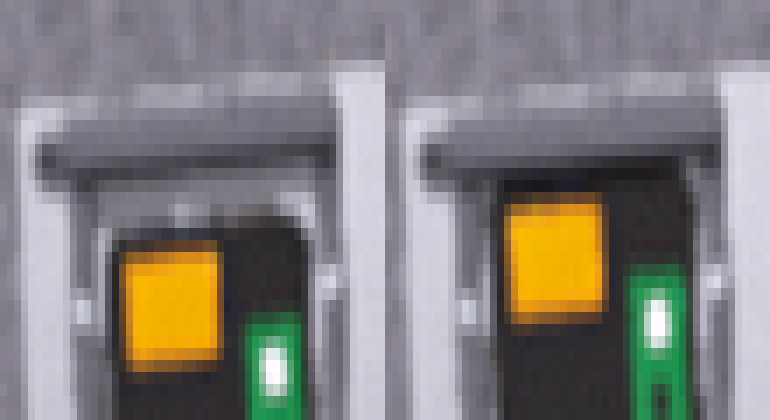

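The phone advanced 9.6 mm and the slide about 29.7 mm. That is close to the 29 mm limit, so I'll do one firmer verification push.

Run:
```python
from fit import *
Z=.036;q=quat(yaw);a=w(-.085,0)
X=lambda:((Rm.T@(arm.read_state()['ee_pos'][:2]-t))[0]+.0939).round(4)
arm.move_ptp([*a,.15],q);arm.line_to([*a,Z],speed=.15)
print(arm.line_to([*w(-.0939+.033,0),Z],speed=.02,contact_N=3),X())
for k in(15,35,35):
    print(k,arm.line_to([*w(-.0939+.037,0),Z],speed=.01,contact_N=k),X(),arm.read_state()['time_s'])
arm.line_to([*a,Z],speed=.08);arm.line_to([*a,.2],speed=.2)
arm.move_ptp([.35,-.4,.25],q)
save('top','top7.png');print(arm.read_state()['time_s'])
A=cv2.imread('pics/top1.png');B=cv2.imread('pics/top7.png')
for y0,y1,x0,x1,z in((182,233,264,290,.022),(257,268,292,326,.03)):
    u=lambda i:cv2.resize(i,None,fx=8,fy=8,interpolation=cv2.INTER_CUBIC)
    r=cv2.matchTemplate(u(A[y0-4:y1+20,x0-4:x1+6]),u(B[y0:y1,x0:x1]),cv2.TM_CCOEFF_NORMED);_,m,_,l=cv2.minMaxLoc(r)
    print(m,np.array(l)/8-4)
```

```text
True 0.0275
15 True 0.0273 30.7667
35 True 0.0269 31.4
35 True 0.0265 32.075
35.1583
0.9926049709320068 [0.125 4.   ]
0.8653348088264465 [ 1.25  12.625]
```

```bash
python3 -c "
from plant import arm
print(arm.finish_job())"
```

```text
the job is handed in; nothing more can be done
None
```

The job is handed in, though no verdict came back: the cam is at its low point (about 0.05 rad by camera), the slide moved forward about 30 mm (limit 29 mm) and would not move further at 35 N, the phone looks flush with the fence, and the arm is withdrawn clear.

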